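# Make up two seismometer station kits

## Robot

A 6-joint arm with a two-finger parallel gripper is mounted at the origin on the work surface. World frame = base frame: x ahead of the robot, y to its left, z up, the work surface at z = 0. Lengths are in m, angles in rad, forces in N, time in s.
With the tool pointing down it reaches from about 0.35 to 0.775 m from the base axis. Payload 7.3 kg.
Tool frame: the origin (TCP) lies at the very end of the fingers, on their centre line; the grasp point (between the pads) lies robot.pinch_z behind it (robot.pinch_z is the distance from the TCP to the grasp point, in m); y points along the fingers, z is the direction in which the jaws open and shut, and the axes are right-handed (so a half turn about y gives the same grasp; the last joint's range is limited). The gripper opens to 92 mm and grips with 3 to 60 N. Pads are 19 mm wide; open, the fingers measure 130 mm over their backs; the gripper's body (75 mm by 190 mm) begins 47 mm behind the grasp point.
Start: joints at [-1.404, 0.342, 1.524, -0, 1.275, -0.146], TCP at [0.162, -0.5, 0.227] pointing down, gripper open.
Joint ranges: [-2.53, 2.53], [-0.77, 2.02], [0.04, 2.7], [-1, 4.14], [0.28, 2.66], [-3.11, 3.11]. Speed limits (rad/s): [2.57, 2.57, 3.14, 3.14, 3.14, 3.14].

## Interface

Orientations are given as [roll, pitch, yaw] about the fixed x, y, z axes, in that order (R = Rz(yaw) Ry(pitch) Rx(roll)).
In Python, from cell import status, viewer, robot gives the robot as it stands. The module is installed in compiled form; this text tells all that it offers.
- The arm moves only by the shell command python3 -m pendant 'ROWS' [FORCE]. ROWS is JSON, a list that holds one entry, the list of rows, each a list of 7 numbers: the shift along the tool's x, y, z in cm, then the turn, a rotation vector about the tool's x, y, z in rad, then the finger opening in cm, from 0 to 9.18. A call has 1 to 20 rows; each row is the pose to reach, as a shift and turn from the pose commanded when the call began, along the tool's axes at that moment; what a row does not reach only later rows make up. A row lasts 1/10 s, in which the tool goes at most 50 mm and 8.59 degrees, less where a joint would pass 70% of its speed; a pose out of reach is approached as far as the arm can. A call with a gripper value outside its range is refused whole. The fingers move at their own pace and stop on an object; FORCE is the grip in N (left out, the last holds). Time passes only in rows, so rows that repeat a pose let the fingers close. It gives the time, the measured TCP pose, the force and the opening at its end, in the units of the state.
- status.observe(): the state, without advancing time (a new reading comes with each control period).
- viewer.read_camera(name): name is "side" or "top" or "wrist"; returns a dict with "image" (480x640x3 uint8, red, green, blue), "range_z" (480x640 float32, m along the optical axis (not along the pixel's ray), 0 where there is no reading), "fx", "fy", "cx", "cy" (pixels), "camera_from_world" (4x4, takes a point from world to camera coordinates). Camera axes: x right, y up, looking along -z (the intrinsics and any distortion apply to the point x, -y, -z); pixel columns grow to the right and rows downward; lengths in m; the calibration is good to about 2 mm. A picture is of the moment at which its call begins.
- robot.hand_in(): hands the job in, once; it reports no verdict.
The state is a dict: "time": time; "qpos": joint angles; "qvel": joint speeds; "joint_efforts": joint torques, N m; "tool_pos": TCP position; "tool_rot": TCP orientation; "contact_force": force on the tool from outside, world axes, zero at the start; "torque": the same for the moment, N m; "opening": finger opening in m.
Only numpy, scipy, OpenCV 4.12 (cv2) and the standard library are available. Lean on these libraries where they do the work, as an engineer would, in place of code of your own. Each camera call takes 0.05 s, during which the arm holds its last target. There are 200 camera calls.

## Task

Make up the two station kits: in the oblong tray stand the tallest shim and lay the torque driver down flat; in the square tray stand the shortest shim and the black borehole sensor, which you get out of its case by swinging the clear lid over until it stays open, and leave it open. The shims and the sensor must end up upright, everything resting on its tray's floor; never tip the sensor over, and leave the middle shim in the stand and the pewter weight where they are.

Things in the scene. Friction and masses are not known exactly. Their poses are not given: they have to be found in the camera images.
- shim_tall_center (a point): Bright steel calibration shim, a plain upright plate 50 mm wide (along its x) x 16 mm thick (along its y) x 80 mm high (z up); the tallest and widest of the three in the walnut stand. The point is its centre, 40 mm above its foot. Its lowest 15 mm are in the stand's slot.
- shim_short_center (a point): Bright steel calibration shim, a plain upright plate 30 mm wide (along its x) x 16 mm thick (along its y) x 55 mm high (z up); the shortest and narrowest of the three in the walnut stand. The point is its centre, 27.5 mm above its foot. Its lowest 15 mm are in the stand's slot.
- shim_mid_center (a point): Bright steel calibration shim, a plain upright plate 40 mm wide (along its x) x 16 mm thick (along its y) x 68 mm high (z up); the middle-sized of the three in the walnut stand. The point is its centre, 34 mm above its foot. The stand (66 x 180 mm, 23 mm high, fixed) has three open-ended slots in which the shims change places, 55 mm apart, 19 mm wide, 15 mm deep, floor 8 mm above the shelf.
- sensor_center (a point): Black cylindrical borehole sensor, 44 mm diameter, 65 mm high, standing upright inside the clear-lidded case in a shallow well of the pale grey lining: its foot is 18 mm above the shelf, the lining around it 30 mm above the shelf. The point is its centre, 32.5 mm above its foot; z up along the cylinder.
- driver_grip (a point): Yellow plastic torque driver lying on the shelf: flat-sided handle 80 mm long (along its x) and 28 x 28 mm across, then a 20 mm diameter collar 10 mm long and an 8 mm diameter steel shaft reaching to 85 mm from the point, on the +x side. The point is the middle of the handle, 14 mm up.
- weight_center (a point): Dull pewter weight with a small grip knob, 50 mm diameter, 47 mm high, standing loose on the shelf; the point is its centre, 23.5 mm up. It stays where it is.
- tray_long: The oblong aluminium kit tray, fixed to the shelf: 120 mm (its x) x 220 mm (its y) outside, rim 5 mm thick and 15 mm high, floor 4 mm above the shelf. Origin: centre of its underside, on the shelf.
- tray_square: The square aluminium kit tray, fixed to the shelf: 150 x 150 mm outside, rim 5 mm thick and 15 mm high, floor 4 mm above the shelf. Origin: centre of its underside, on the shelf.
- case_lid (a joint): Sensor case's clear lid, a 46 mm deep shell: 0 rad shut, 1.92 at its open stop, swinging up and away from the robot. No spring: below about 1.1 rad it falls shut, past 1.25 it falls open and stays. Its handle, a round black bar 10 mm thick, 90 mm long, parallel to the hinge, is 165 mm to -x and 20 mm above the hinge line when shut, 30 mm clear of the lid's front, held at both ends.
- case_hinge (a point): Middle of the sensor case's hinge line, 45 mm above the shelf; z up, the hinge runs along y, the case lies to -x (frame fixed to the case, not to the lid). Case fixed to the shelf; lower half grey, 130 x 130 mm, 45 mm high, walls 5 mm; its centre, with the sensor, is 65 mm to -x. The shut lid's top is 46 mm above the hinge line.
Mind the look-alikes: they are no part of the job. What is shaped like the part that bears shim_tall_center but pink or red is not meant.

How it is judged:
By the outcome, as a careful person would: the job done as asked, in the order asked, and still so for the second after the job is handed in, with the robot touching nothing.
It also fails if it takes over 144 s, if anything falls off the work surface, if the arm or the gripper's body presses on something with over 40 N, if the wrist force passes 120 N, or if a joint passes its speed limit or range.

## Working session

There is one attempt and no reset: what is moved stays moved. The work goes in short steps, Python scripts to look and compute and a shell command to move; the robot and the scene stay as the last step left them, time stands still between calls to the robot, and variables do not carry over. Pictures are saved under pics/ and viewed, about 12 in all and at most 16, crops included, and the job is handed in when it is done.

```bash
mkdir -p pics
cat > h.py <<'E'
import numpy as np, cv2
from cell import status, viewer, robot
from scipy.spatial.transform import Rotation as R
def shot(n,name,crop=None,s=1):
    d=viewer.read_camera(n); im=d["image"][:,:,::-1]
    np.savez('pics/'+name,**{k:d[k] for k in d})
    if crop: im=im[crop[1]:crop[3],crop[0]:crop[2]]
    cv2.imwrite(f'pics/{name}.png',cv2.resize(im,None,fx=s,fy=s,interpolation=cv2.INTER_CUBIC)); return d
def load(name): return dict(np.load(f'pics/{name}.npz'))
def px(d,u,v,z=None):
    T=np.linalg.inv(d["camera_from_world"]); r=np.array([(u-d["cx"])/d["fx"],-(v-d["cy"])/d["fy"],-1.])
    o=T[:3,3]; w=T[:3,:3]@r
    if z is None: k=float(d["range_z"][int(v),int(u)])
    else: k=(z-o[2])/w[2]
    return o+k*w
def st():
    s=status.observe(); print({k:np.round(s[k],4).tolist() for k in ("time","qpos","tool_pos","tool_rot","contact_force","opening")}); return s
def go(p):
    s=status.observe(); Rm=R.from_euler('xyz',s["tool_rot"]).as_matrix(); print('tool cm',np.round(100*Rm.T@(np.array(p)-s["tool_pos"]),2))
E
python3 - <<'E'
from h import *
s=st(); print(robot.pinch_z, R.from_euler('xyz',s["tool_rot"]).as_matrix().round(3))
for n in("top","side","wrist"):
    d=shot(n,n+"0"); print(n,d["fx"],d["cx"],d["cy"],np.linalg.inv(d["camera_from_world"]).round(3).tolist())
E
```

```text
{'time': 0.0, 'qpos': [-1.404, 0.3427, 1.525, 0.0, 1.2754, -0.146], 'tool_pos': [0.1615, -0.4991, 0.226], 'tool_rot': [-1.5723, 0.0002, -2.8288], 'contact_force': [-0.1861, 0.0028, 0.3768], 'opening': 0.0922}
0.0188 [[-0.951 -0.     0.308]
 [-0.308  0.002 -0.951]
 [-0.    -1.    -0.002]]
top 499.2304272595657 313.38216333683874 242.92497596621465 [[-0.024, 0.998, -0.061, 0.507], [-1.0, -0.024, 0.008, -0.025], [0.006, 0.062, 0.998, 1.192], [0.0, 0.0, 0.0, 1.0]]
side 468.18262685373884 318.685738066941 238.49421647673068 [[-0.654, 0.552, -0.517, 0.051], [-0.756, -0.46, 0.465, 0.478], [0.019, 0.695, 0.718, 0.802], [0.0, 0.0, 0.0, 1.0]]
wrist 407.6018094798062 324.3418103913055 245.8257771385671 [[0.307, 0.916, 0.257, 0.231], [-0.952, 0.297, 0.081, -0.477], [-0.002, -0.269, 0.963, 0.384], [0.0, 0.0, 0.0, 1.0]]
```

View pics/top0.png

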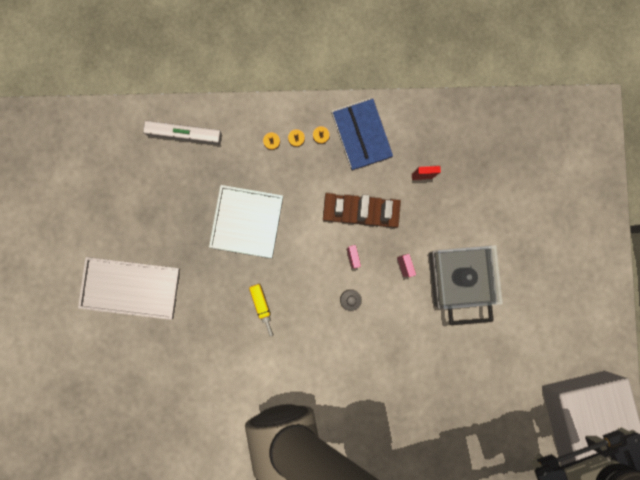

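View pics/side0.png

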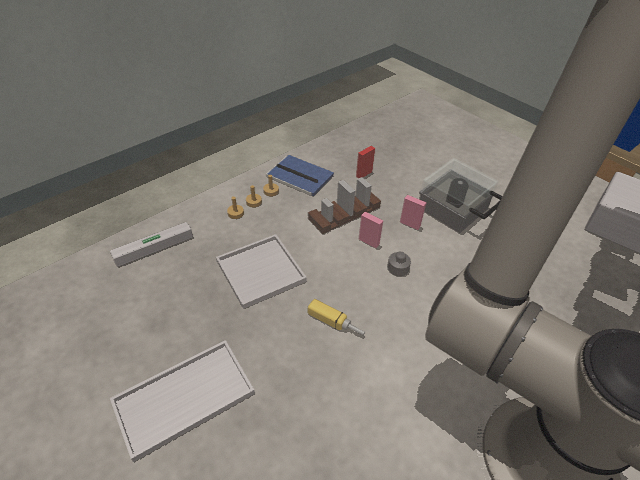

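The top view shows the square tray (246,222), oblong tray (130,288), driver (262,305), stand (362,210) with short, tall and mid shims at u≈340/365/389, weight (350,300), and case (465,277) with its handle (470,318). The pink and red plates are decoys. The side view confirms that the tall shim is in the middle slot.

Run:
```python
from h import *
d=load("top0"); im=d["image"][:,:,::-1]
a=cv2.resize(im[180:240,310:410],None,fx=8,fy=8,interpolation=cv2.INTER_CUBIC)
b=cv2.resize(im[235:335,420:520],None,fx=4,fy=4,interpolation=cv2.INTER_CUBIC)
# top driver
c=cv2.resize(im[275:345,235:285],None,fx=4,fy=4,interpolation=cv2.INTER_CUBIC)
cv=np.zeros((480+0,800,3),np.uint8)
cv2.imwrite('pics/c1.png',a)
e=np.zeros((400,600,3),np.uint8); e[:,:400]=b; e[:280,400:]=c; cv2.imwrite('pics/c2.png',e)
hsv=cv2.cvtColor(d["image"],cv2.COLOR_RGB2HSV)
for u,v in [(340,203),(365,200),(389,206),(350,300),(465,277),(470,320),(246,222),(130,288),(260,297),(360,250),(352,215)]: print(u,v,px(d,u,v).round(4))
```

```text
340 203 [ 0.6666 -0.0966  0.0619]
365 200 [ 0.6679 -0.1505  0.0911]
389 206 [ 0.6548 -0.2054  0.0792]
350 300 [ 0.4452 -0.1142  0.0477]
465 277 [ 0.4918 -0.3662  0.0899]
470 320 [ 0.3951 -0.3804  0.0669]
246 222 [0.6341 0.1254 0.0056]
130 288 [0.4839 0.4019 0.0052]
260 297 [0.4562 0.0928 0.0287]
360 250 [ 0.5612 -0.1456 -0.004 ]
352 215 [ 0.6429 -0.1265  0.0232]
```

View pics/c1.png

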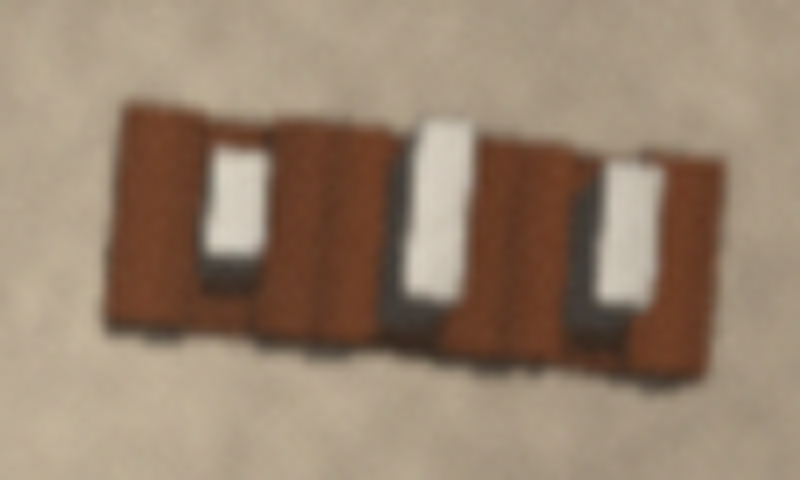

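View pics/c2.png

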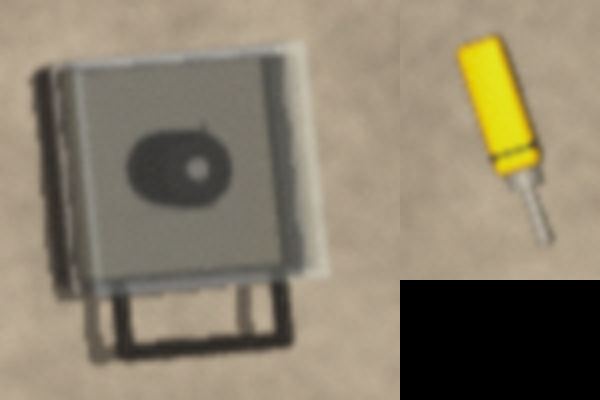

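Tall shim top is centred at (365.0,206.2), short at (339.7,205.4), mid at (388.8,209.4). The handle bar runs (449.5,323)–(492.5,319.5). The driver handle centre is at (259.6,301.3), shaft tip (271.5,335.8).

Run:
```python
from h import *
d=load("top0")
P=lambda u,v,z:px(d,u,v,z)
t=lambda a:np.degrees(np.arctan2(a[1],a[0])).round(1)
o=lambda u,v:(310+u/8,180+v/8)
for n,z,c in [("tall",.088,[(418,118),(475,120),(465,303),(402,298)]),("short",.063,[(213,150),(270,152),(263,256),(204,253)]),("mid",.076,[(605,158),(663,165),(652,308),(595,302)])]:
    q=[P(*o(*k),z) for k in c]; print(n,np.mean(q,0).round(4),'xaxis',t(q[0]+q[1]-q[2]-q[3]),'len',[np.linalg.norm(q[i]-q[(i+1)%4]).round(3) for i in range(4)])
q=[P(*o(*k),.023) for k in [(125,103),(722,158),(705,380),(105,328)]]; print("stand",np.mean(q,0).round(4),t(q[0]+q[3]-q[1]-q[2]))
a,b=P(449.5,323,.065),P(492.5,319.5,.065); print("bar",a,b,(a+b)/2,t(a-b),np.linalg.norm(a-b))
g=P(259.6,301.3,.028); tip=P(271.5,335.8,.014); print("driver",g,tip,t(tip-g),np.linalg.norm(tip-g))
# trays: mask brightness
for n,(x0,y0,x1,y1) in {"sq":(200,178,292,268),"long":(70,248,190,328)}.items():
    im=d["image"][y0:y1,x0:x1].astype(int); h=d["range_z"][y0:y1,x0:x1]
    m=(im.min(2)>165).astype(np.uint8); m=cv2.morphologyEx(m,cv2.MORPH_CLOSE,np.ones((9,9)))
    c=max(cv2.findContours(m,0,2)[0],key=cv2.contourArea)
    r=cv2.boxPoints(cv2.minAreaRect(c))+[x0,y0]; q=[P(u,v,.012) for u,v in r]
    print(n,r.round(1).tolist(),np.mean(q,0).round(4),[(t(q[(i+1)%4]-q[i]),np.linalg.norm(q[i]-q[(i+1)%4]).round(3)) for i in range(2)])
# side-view height check
s=load("side0")
for u,v in [(346,186),(363,181),(327,203),(458,186),(325,310),(260,268),(180,400),(400,256)]: print(u,v,px(s,u,v).round(3))
```

```text
tall [ 0.6544 -0.1504  0.088 ] xaxis -5.8 len [np.float64(0.016), np.float64(0.051), np.float64(0.018), np.float64(0.051)]
short [ 0.6611 -0.0956  0.063 ] xaxis -6.0 len [np.float64(0.016), np.float64(0.03), np.float64(0.017), np.float64(0.03)]
mid [ 0.6481 -0.2047  0.076 ] xaxis -6.1 len [np.float64(0.016), np.float64(0.041), np.float64(0.016), np.float64(0.041)]
stand [ 0.6536 -0.1499  0.023 ] 83.5
bar [ 0.38936826 -0.33464973  0.065     ] [ 0.39476515 -0.43167954  0.065     ] [ 0.3920667  -0.38316464  0.065     ] 93.2 0.09717978268890606
driver [0.44630195 0.09400672 0.028     ] [0.36470788 0.06906503 0.014     ] -163.0 0.08646201537085682
sq [[208.4, 247.0], [219.6, 183.7], [282.6, 194.8], [271.4, 258.1]] [0.6364 0.1257 0.012 ] [(np.float64(-10.6), np.float64(0.153)), (np.float64(-101.4), np.float64(0.152))]
long [[78.0, 307.6], [84.5, 256.3], [177.8, 268.0], [171.3, 319.3]] [0.4848 0.4043 0.012 ] [(np.float64(-6.9), np.float64(0.121)), (np.float64(-98.5), np.float64(0.222))]
346 186 [ 0.655 -0.149  0.088]
363 181 [ 0.653 -0.206  0.074]
327 203 [ 0.658 -0.092  0.063]
458 186 [ 0.482 -0.354  0.09 ]
325 310 [0.448 0.098 0.028]
260 268 [0.638 0.123 0.006]
180 400 [0.482 0.41  0.004]
400 256 [ 0.441 -0.113  0.046]
```

```bash
python3 -m pendant '[[[-57.6,6,-18,0,0.42,0,3],[-57.6,6,-18,0,0.42,0,3],[-57.6,6,-18,0,0.42,0,3],[-57.6,6,-18,0,0.42,0,3],[-57.6,6,-18,0,0.42,0,3],[-57.6,6,-18,0,0.42,0,3],[-57.6,6,-18,0,0.42,0,3],[-57.6,6,-18,0,0.42,0,3],[-57.6,6,-18,0,0.42,0,3],[-57.6,6,-18,0,0.42,0,3],[-57.6,6,-18,0,0.42,0,3],[-57.6,6,-18,0,0.42,0,3],[-57.6,6,-18,0,0.42,0,3],[-57.6,6,-18,0,0.42,0,3],[-57.6,6,-18,0,0.42,0,3],[-57.6,6,-18,0,0.42,0,3],[-57.6,6,-18,0,0.42,0,3]]]'
python3 - <<'E'
from h import *
s=st(); Rm=R.from_euler('xyz',s["tool_rot"]).as_matrix(); print(Rm.round(3)); go([.6544,-.1504,.045])
d=shot("wrist","w1"); T=d["camera_from_world"]
for p in ([.6544,-.1504,.088],[.6611,-.0956,.063]):
    c=T@np.r_[p,1]; print(d["cx"]+d["fx"]*c[0]/-c[2], d["cy"]-d["fy"]*c[1]/-c[2])
E
```

```text
time: 1.85
tool_pos: [0.6535, -0.1522, 0.1672]
tool_rot: [-1.57, 0.0, 3.033]
contact_force: [-0.2, 0.1, 0.3]
opening: 0.03
{'time': 1.85, 'qpos': [-0.3428, 0.6587, 1.1591, -0.0003, 1.3235, 1.3369], 'tool_pos': [0.6535, -0.1522, 0.1672], 'tool_rot': [-1.5705, 0.0002, 3.0327], 'contact_force': [-0.2206, 0.0616, 0.272], 'opening': 0.03}
[[-0.994  0.    -0.109]
 [ 0.109 -0.    -0.994]
 [-0.    -1.     0.   ]]
tool cm [-0.07 12.22 -0.19]
321.7186476927207 255.67358432675312
239.1342149827247 243.690130384436
```

View pics/w1.png

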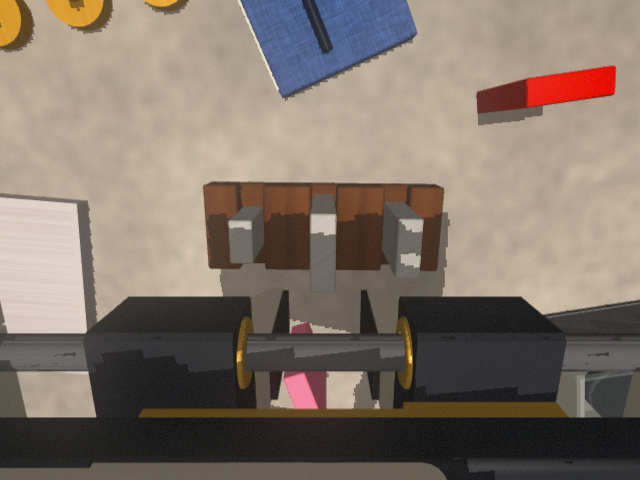

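The wrist view shows the tall shim's top centred near (323,256), with the prediction at (322,256), so they agree. Descending and gripping.

```bash
python3 -m pendant '[[[0,3,-0.1,0,0,0,3],[0,6,-0.1,0,0,0,3],[0,9,-0.1,0,0,0,3],[0,10.5,-0.1,0,0,0,3],[0,10.5,-0.1,0,0,0,3],[0,10.5,-0.1,0,0,0,3]]]'; python3 -c "
from h import *
go([.6544,-.1504,.045])"
```

```text
time: 2.5
tool_pos: [0.6549, -0.1506, 0.0629]
tool_rot: [-1.57, 0.002, 3.034]
contact_force: [0.4, -0.9, 0.4]
opening: 0.0302
tool cm [ 0.06  1.79 -0.02]
```

```bash
python3 -m pendant '[[[0,1.6,0,0,0,0,3],[0,1.6,0,0,0,0,3],[0,1.6,0,0,0,0,0],[0,1.6,0,0,0,0,0],[0,1.6,0,0,0,0,0],[0,1.6,0,0,0,0,0],[0,1.6,0,0,0,0,0],[0,1.6,0,0,0,0,0]]]' 40; python3 -m pendant '[[[0,-1,0,0,0,0,0],[0,-3,0,0,0,0,0],[0,-6,0,0,0,0,0],[0,-10,0,0,0,0,0],[0,-10,0,0,0,0,0],[0,-10,0,0,0,0,0]]]'
python3 -c "
from h import *
s=st();print(R.from_euler('xyz',s['tool_rot']).as_matrix().round(3))
c=np.array([.4848,.4043]);a=np.radians(-7.5)
ux=np.array([np.cos(a),np.sin(a)]);uy=np.array([-ux[1],ux[0]])
print(c+uy*.075); go(np.r_[c+uy*.075,.15])"
```

```text
time: 3.3
tool_pos: [0.6551, -0.1504, 0.0472]
tool_rot: [-1.57, 0.002, 3.034]
contact_force: [-0.9, 0.2, 5.6]
opening: 0.0158
time: 3.9
tool_pos: [0.6541, -0.1499, 0.1458]
tool_rot: [-1.571, 0.0, 3.034]
contact_force: [0.6, 0.7, -6.6]
opening: 0.0159
{'time': 3.9, 'qpos': [-0.3394, 0.6758, 1.1876, -0.0, 1.278, 1.3386], 'tool_pos': [0.6541, -0.1499, 0.1458], 'tool_rot': [-1.5707, 0.0002, 3.0344], 'contact_force': [0.5802, 0.6877, -6.5691], 'opening': 0.0159}
[[-0.994  0.    -0.107]
 [ 0.107 -0.    -0.994]
 [-0.    -1.     0.   ]]
[0.49458946 0.47865836]
tool cm [ 22.59  -0.43 -60.79]
```

```bash
python3 -m pendant '[[[22.6,-0.4,-60.8,0,0.024,0,0],[22.6,-0.4,-60.8,0,0.024,0,0],[22.6,-0.4,-60.8,0,0.024,0,0],[22.6,-0.4,-60.8,0,0.024,0,0],[22.6,-0.4,-60.8,0,0.024,0,0],[22.6,-0.4,-60.8,0,0.024,0,0],[22.6,-0.4,-60.8,0,0.024,0,0],[22.6,-0.4,-60.8,0,0.024,0,0],[22.6,-0.4,-60.8,0,0.024,0,0],[22.6,-0.4,-60.8,0,0.024,0,0],[22.6,-0.4,-60.8,0,0.024,0,0],[22.6,-0.4,-60.8,0,0.024,0,0],[22.6,-0.4,-60.8,0,0.024,0,0],[22.6,-0.4,-60.8,0,0.024,0,0],[22.6,-0.4,-60.8,0,0.024,0,0],[22.6,-0.4,-60.8,0,0.024,0,0],[22.6,-0.4,-60.8,0,0.024,0,0]]]'
python3 -c "
from h import *
s=st(); go([.4946,.4786,.0432])
d=shot('wrist','w2'); T=d['camera_from_world']"
```

```text
time: 5.6
tool_pos: [0.4952, 0.477, 0.1488]
tool_rot: [-1.569, -0.001, 3.008]
contact_force: [-0.0, -0.3, -5.0]
opening: 0.0156
{'time': 5.6, 'qpos': [0.6555, 0.7062, 1.1209, -0.0004, 1.3166, 2.3595], 'tool_pos': [0.4952, 0.477, 0.1488], 'tool_rot': [-1.5691, -0.0012, 3.0084], 'contact_force': [-0.016, -0.2638, -4.9823], 'opening': 0.0156}
tool cm [ 0.07 10.56 -0.17]
```

View pics/w2.png

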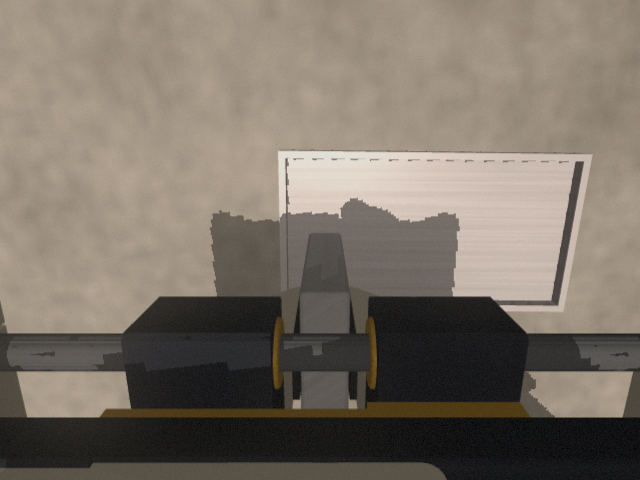

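The shim is held upright over the tray, whose inner left rim runs at column ~285. Lowering.

```bash
python3 -m pendant '[[[0,3,-0.1,0,0,0,0],[0,6,-0.1,0,0,0,0],[0,8,-0.1,0,0,0,0],[0,9.5,-0.1,0,0,0,0],[0,9.8,-0.1,0,0,0,0],[0,10,-0.1,0,0,0,0],[0,10,-0.1,0,0,0,0],[0,10,-0.1,0,0,0,0]]]'
```

```text
time: 6.45
tool_pos: [0.4955, 0.4801, 0.0511]
tool_rot: [-1.572, 0.002, 3.01]
contact_force: [-0.3, 0.4, -4.6]
opening: 0.0153
```

```bash
python3 -m pendant '[[[0,0.3,0,0,0,0,0],[0,0.45,0,0,0,0,0],[0,0.6,0,0,0,0,0],[0,0.7,0,0,0,0,0],[0,0.7,0,0,0,0,0],[0,0.7,0,0,0,0,0]]]'
```

```text
time: 7.05
tool_pos: [0.4948, 0.4798, 0.0442]
tool_rot: [-1.571, 0.001, 3.011]
contact_force: [-3.4, -2.5, 5.2]
opening: 0.0158
```

```bash
python3 -m pendant '[[[0,0.1,0,0,0,0,0.5],[0,0.1,0,0,0,0,4],[0,0.1,0,0,0,0,4],[0,0.1,0,0,0,0,4],[0,0.1,0,0,0,0,4],[0,-3,0,0,0,0,4],[0,-6,0,0,0,0,4],[0,-11,0,0,0,0,4],[0,-11,0,0,0,0,4],[0,-11,0,0,0,0,4]]]'
python3 -c "
from h import *
s=st();print(R.from_euler('xyz',s['tool_rot']).as_matrix().round(3))
go([.4463,.0940,.12]);d=shot('top','t2')
print([px(d,u,v).round(3).tolist() for u,v in [(102,284),(103,280),(100,290)]])"
```

```text
time: 8.05
tool_pos: [0.4955, 0.4802, 0.1544]
tool_rot: [-1.573, 0.003, 3.01]
contact_force: [-0.6, -0.3, -1.3]
opening: 0.0404
{'time': 8.05, 'qpos': [0.6588, 0.7033, 1.1107, -0.0001, 1.3241, 2.3608], 'tool_pos': [0.4955, 0.4802, 0.1544], 'tool_rot': [-1.5733, 0.0026, 3.0104], 'contact_force': [-0.6028, -0.2842, -1.2646], 'opening': 0.0404}
[[-0.991  0.003 -0.131]
 [ 0.131  0.002 -0.991]
 [-0.003 -1.    -0.002]]
tool cm [-0.17  3.34 38.94]
[[0.495, 0.469, 0.004], [0.504, 0.465, 0.006], [0.481, 0.472, 0.007]]
```

```bash
python3 -m pendant '[[[0,0,5,0,0,0,5],[0,0,10,0,0,0,5],[-0.2,3.3,38.9,0,-0.43,0,5],[-0.2,3.3,38.9,0,-0.43,0,5],[-0.2,3.3,38.9,0,-0.43,0,5],[-0.2,3.3,38.9,0,-0.43,0,5],[-0.2,3.3,38.9,0,-0.43,0,5],[-0.2,3.3,38.9,0,-0.43,0,5],[-0.2,3.3,38.9,0,-0.43,0,5],[-0.2,3.3,38.9,0,-0.43,0,5],[-0.2,3.3,38.9,0,-0.43,0,5],[-0.2,3.3,38.9,0,-0.43,0,5],[-0.2,3.3,38.9,0,-0.43,0,5],[-0.2,3.3,38.9,0,-0.43,0,5]]]'
python3 - <<'E'
from h import *
s=st(); go([.4463,.0940,.005]); d=shot("wrist","w3"); T=d["camera_from_world"]
for p in ([.4463,.0940,.028],[.3647,.0691,.014]):
    c=T@np.r_[p,1]; print(d["cx"]+d["fx"]*c[0]/-c[2], d["cy"]-d["fy"]*c[1]/-c[2])
E
```

```text
time: 9.5
tool_pos: [0.4459, 0.0945, 0.1196]
tool_rot: [-1.571, 0.0, -2.841]
contact_force: [-0.1, 0.2, -0.0]
opening: 0.0502
{'time': 9.5, 'qpos': [0.0404, 0.3437, 1.8592, -0.0001, 0.9387, 1.311], 'tool_pos': [0.4459, 0.0945, 0.1196], 'tool_rot': [-1.5707, 0.0, -2.8413], 'contact_force': [-0.1365, 0.2384, -0.0261], 'opening': 0.0502}
tool cm [-0.02 11.46  0.06]
325.3313268113706 250.74274702209718
324.75948265635 357.9285295479909
```

View pics/w3.png

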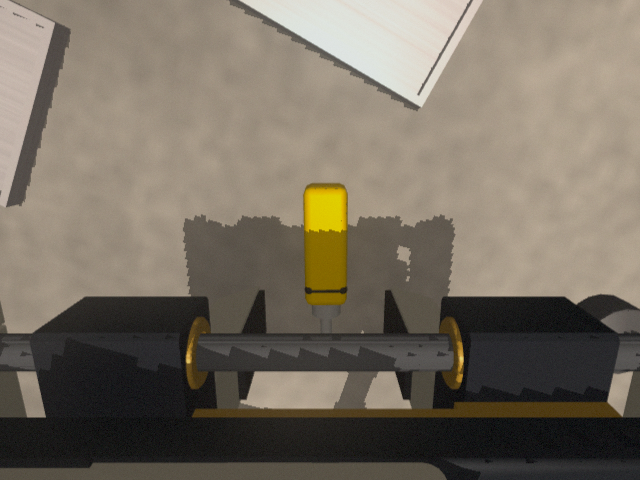

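The handle spans rows 183–304 at column 325, aligned with the jaws and about 2 mm further ahead than predicted. Descending.

```bash
python3 -m pendant '[[[-0.2,4,0,0,0,0,5],[-0.2,8,0,0,0,0,5],[-0.2,10,0,0,0,0,5],[-0.2,11.2,0,0,0,0,5],[-0.2,11.2,0,0,0,0,5],[-0.2,11.2,0,0,0,0,5],[-0.2,11.4,0,0,0,0,5],[-0.2,11.4,0,0,0,0,0],[-0.2,11.4,0,0,0,0,0],[-0.2,11.4,0,0,0,0,0],[-0.2,11.4,0,0,0,0,0],[-0.2,11.4,0,0,0,0,0],[-0.2,11.4,0,0,0,0,0]]]' 30; python3 -m pendant '[[[0,-2,0,0,0,0,0],[0,-5,0,0,0,0,0],[0,-10,0,0,0,0,0],[0,-10,0,0,0,0,0],[0,-10,0,0,0,0,0]]]'
python3 -c "
from h import *
s=st()
c=np.array([.4848,.4043]);a=np.radians(-7.5)
ux=np.array([np.cos(a),np.sin(a)]);uy=np.array([-ux[1],ux[0]])
print(c-uy*.010); go(np.r_[c-uy*.010,.11])"
```

```text
time: 10.85
tool_pos: [0.4481, 0.0943, 0.006]
tool_rot: [-1.571, 0.001, -2.843]
contact_force: [-0.7, -0.3, 6.2]
opening: 0.0276
time: 11.35
tool_pos: [0.448, 0.0943, 0.1061]
tool_rot: [-1.57, 0.002, -2.843]
contact_force: [0.1, -0.1, -2.0]
opening: 0.0275
{'time': 11.35, 'qpos': [0.04, 0.3664, 1.8712, -0.0001, 0.9022, 1.312], 'tool_pos': [0.448, 0.0943, 0.1061], 'tool_rot': [-1.5703, 0.0017, -2.8427], 'contact_force': [0.0756, -0.075, -2.0228], 'opening': 0.0275}
[0.48349474 0.39438555]
tool cm [-12.22  -0.38 -27.63]
```

```bash
python3 -m pendant '[[[-12.2,-0.4,-27.6,0,-1.141,0,0],[-12.2,-0.4,-27.6,0,-1.141,0,0],[-12.2,-0.4,-27.6,0,-1.141,0,0],[-12.2,-0.4,-27.6,0,-1.141,0,0],[-12.2,-0.4,-27.6,0,-1.141,0,0],[-12.2,-0.4,-27.6,0,-1.141,0,0],[-12.2,-0.4,-27.6,0,-1.141,0,0],[-12.2,-0.4,-27.6,0,-1.141,0,0],[-12.2,-0.4,-27.6,0,-1.141,0,0],[-12.2,-0.4,-27.6,0,-1.141,0,0],[-12.2,-0.4,-27.6,0,-1.141,0,0],[-12.2,-0.4,-27.6,0,-1.141,0,0],[-12.2,-0.4,-27.6,0,-1.141,0,0]]]'
python3 -c "
from h import *
s=st(); go([.4835,.3944,.010]); shot('wrist','w4')"
```

```text
time: 12.65
tool_pos: [0.4833, 0.3937, 0.1097]
tool_rot: [-1.571, 0.0, -1.703]
contact_force: [-0.8, -0.6, -1.4]
opening: 0.028
{'time': 12.65, 'qpos': [0.5608, 0.625, 1.3914, -0.0001, 1.125, 0.6929], 'tool_pos': [0.4833, 0.3937, 0.1097], 'tool_rot': [-1.5707, 0.0, -1.7029], 'contact_force': [-0.7988, -0.5536, -1.3918], 'opening': 0.028}
tool cm [-0.07  9.97  0.01]
```

View pics/w4.png

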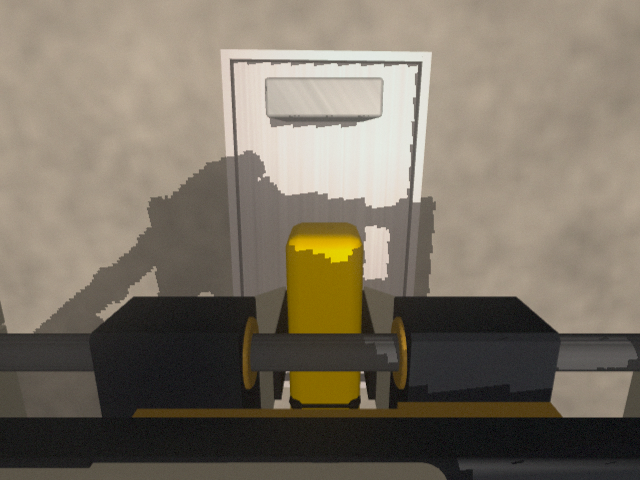

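The tall shim is standing in the tray (323,98), and the driver is aligned and centred. Lowering.

```bash
python3 -m pendant '[[[0,4,0,0,0,0,0],[0,7,0,0,0,0,0],[0,8.5,0,0,0,0,0],[0,9.2,0,0,0,0,0],[0,9.5,0,0,0,0,0],[0,9.8,0,0,0,0,0],[0,9.9,0,0,0,0,0],[0,10,0,0,0,0,0],[0,10,0,0,0,0,0]]]'
```

```text
time: 13.6
tool_pos: [0.4838, 0.3944, 0.0111]
tool_rot: [-1.569, 0.001, -1.702]
contact_force: [-0.8, 0.0, 3.6]
opening: 0.0277
```

```bash
python3 -m pendant '[[[0,0,0,0,0,0,4.2],[0,0,0,0,0,0,4.2],[0,0,0,0,0,0,4.2],[0,0,0,0,0,0,4.2],[0,-3,0,0,0,0,4.2],[0,-7,0,0,0,0,4.2],[0,-12,0,0,0,0,4.2],[0,-16,0,0,0,0,3],[0,-16,0,0,0,0,3],[0,-16,0,0,0,0,3]]]'
python3 -c "
from h import *
s=st(); go([.6611,-.0956,.13]); d=shot('top','t3'); print(px(d,*(0,0),.1)*0)"
```

```text
time: 14.6
tool_pos: [0.4834, 0.3942, 0.1705]
tool_rot: [-1.569, 0.001, -1.702]
contact_force: [-0.3, -0.4, -1.5]
opening: 0.0307
{'time': 14.6, 'qpos': [0.5613, 0.5666, 1.3179, -0.0001, 1.2551, 0.6923], 'tool_pos': [0.4834, 0.3942, 0.1705], 'tool_rot': [-1.5692, 0.0012, -1.7017], 'contact_force': [-0.2782, -0.3907, -1.5437], 'opening': 0.0307}
tool cm [46.24  4.04 24.  ]
[0. 0. 0.]
```

```bash
python3 -m pendant '[[[46.2,4,24,0,1.547,0,3],[46.2,4,24,0,1.547,0,3],[46.2,4,24,0,1.547,0,3],[46.2,4,24,0,1.547,0,3],[46.2,4,24,0,1.547,0,3],[46.2,4,24,0,1.547,0,3],[46.2,4,24,0,1.547,0,3],[46.2,4,24,0,1.547,0,3],[46.2,4,24,0,1.547,0,3],[46.2,4,24,0,1.547,0,3],[46.2,4,24,0,1.547,0,3],[46.2,4,24,0,1.547,0,3],[46.2,4,24,0,1.547,0,3],[46.2,4,24,0,1.547,0,3],[46.2,4,24,0,1.547,0,3],[46.2,4,24,0,1.547,0,3]]]'
python3 -c "
from h import *
s=st(); go([.6611,-.0956,.030])"
```

```text
time: 16.25
tool_pos: [0.6607, -0.0941, 0.1299]
tool_rot: [-1.571, 0.0, 3.036]
contact_force: [0.2, -0.3, 0.4]
opening: 0.03
{'time': 16.25, 'qpos': [-0.2562, 0.6824, 1.2205, -0.0, 1.2386, 1.4199], 'tool_pos': [0.6607, -0.0941, 0.1299], 'tool_rot': [-1.5708, 0.0, 3.0363], 'contact_force': [0.1666, -0.2881, 0.4166], 'opening': 0.03}
tool cm [-0.06  9.99  0.15]
```

```bash
python3 -m pendant '[[[0,4,0.1,0,0,0,3],[0,7,0.1,0,0,0,3],[0,9,0.1,0,0,0,3],[0,10,0.1,0,0,0,3],[0,10,0.1,0,0,0,3],[0,10,0.1,0,0,0,3],[0,10,0.1,0,0,0,0],[0,10,0.1,0,0,0,0],[0,10,0.1,0,0,0,0],[0,10,0.1,0,0,0,0],[0,10,0.1,0,0,0,0],[0,10,0.1,0,0,0,0]]]' 35; python3 -m pendant '[[[0,-1,0,0,0,0,0],[0,-3,0,0,0,0,0],[0,-6,0,0,0,0,0],[0,-10,0,0,0,0,0],[0,-10,0,0,0,0,0],[0,-10,0,0,0,0,0]]]'
python3 -c "
from h import *
s=st()
c=np.array([.6364,.1257]);a=np.radians(-11)
ux=np.array([np.cos(a),np.sin(a)]);uy=np.array([-ux[1],ux[0]])
print(c+uy*.035,c-uy*.032); go(np.r_[c+uy*.035,.13])"
```

```text
time: 17.45
tool_pos: [0.6614, -0.0965, 0.031]
tool_rot: [-1.57, 0.002, 3.034]
contact_force: [-0.4, 0.1, 6.2]
opening: 0.0158
time: 18.05
tool_pos: [0.6608, -0.0964, 0.1307]
tool_rot: [-1.57, 0.001, 3.034]
contact_force: [-0.6, 0.1, -3.1]
opening: 0.0158
{'time': 18.05, 'qpos': [-0.2595, 0.6818, 1.2196, -0.0001, 1.2387, 1.4185], 'tool_pos': [0.6608, -0.0964, 0.1307], 'tool_rot': [-1.5704, 0.0015, 3.0344], 'contact_force': [-0.633, 0.0688, -3.1465], 'opening': 0.0158}
[0.64307831 0.16005695] [0.63029411 0.09428793]
tool cm [  4.51   0.05 -25.31]
```

```bash
python3 -m pendant '[[[4.5,0,-25.3,0,0.085,0,0],[4.5,0,-25.3,0,0.085,0,0],[4.5,0,-25.3,0,0.085,0,0],[4.5,0,-25.3,0,0.085,0,0],[4.5,0,-25.3,0,0.085,0,0],[4.5,0,-25.3,0,0.085,0,0],[4.5,0,-25.3,0,0.085,0,0],[4.5,0,-25.3,0,0.085,0,0],[4.5,4,-25.3,0,0.085,0,0],[4.5,7,-25.3,0,0.085,0,0],[4.5,9,-25.3,0,0.085,0,0],[4.5,9.5,-25.3,0,0.085,0,0],[4.5,9.5,-25.3,0,0.085,0,0],[4.5,9.5,-25.3,0,0.085,0,0]]]'
```

```text
time: 19.45
tool_pos: [0.6441, 0.1591, 0.036]
tool_rot: [-1.571, 0.002, 2.948]
contact_force: [-0.1, -0.8, -1.5]
opening: 0.0158
```

```bash
python3 -m pendant '[[[0,0.4,0,0,0,0,0],[0,0.6,0,0,0,0,0],[0,0.8,0,0,0,0,0],[0,0.9,0,0,0,0,0],[0,0.9,0,0,0,0,0],[0,0.9,0,0,0,0,0]]]'
```

```text
time: 20.05
tool_pos: [0.6434, 0.1601, 0.0279]
tool_rot: [-1.571, 0.002, 2.95]
contact_force: [-3.9, -1.6, 9.8]
opening: 0.0159
```

```bash
python3 -m pendant '[[[0,0.05,0,0,0,0,0.5],[0,0.05,0,0,0,0,3.5],[0,0.05,0,0,0,0,3.5],[0,0.05,0,0,0,0,3.5],[0,0.05,0,0,0,0,3.5],[0,-3,0,0,0,0,3.5],[0,-7,0,0,0,0,3.5],[0,-12,0,0,0,0,3.5],[0,-16,0,0,0,0,3.5],[0,-16,0,0,0,0,3.5]]]'
python3 -c "
from h import *
s=st(); go([.375,-.383,.20]); 
for n in 'top','side': shot(n,n+'4')
a=load('top4')['image'];b=load('side4')['image']
cv2.imwrite('pics/ts4.png',np.hstack([cv2.resize(a[170:330,60:460],(600,240)),cv2.resize(b[130:470,90:515],(200,160))[:0].repeat(1,0) if 0 else np.zeros((240,1,3),np.uint8)])[:,:,::-1])"
```

```text
time: 21.05
tool_pos: [0.6461, 0.1605, 0.193]
tool_rot: [-1.575, 0.012, 2.95]
contact_force: [1.2, 0.6, 0.7]
opening: 0.035
{'time': 21.05, 'qpos': [0.1285, 0.6226, 1.1538, -0.0001, 1.3523, 1.8913], 'tool_pos': [0.6461, 0.1605, 0.193], 'tool_rot': [-1.5747, 0.0122, 2.9495], 'contact_force': [1.1934, 0.6058, 0.678], 'opening': 0.035}
tool cm [16.23 -1.12 58.52]
```

```bash
python3 -m pendant '[[[16,-0.7,58.5,0,-1.82,0,1.8],[16,-0.7,58.5,0,-1.82,0,1.8],[16,-0.7,58.5,0,-1.82,0,1.8],[16,-0.7,58.5,0,-1.82,0,1.8],[16,-0.7,58.5,0,-1.82,0,1.8],[16,-0.7,58.5,0,-1.82,0,1.8],[16,-0.7,58.5,0,-1.82,0,1.8],[16,-0.7,58.5,0,-1.82,0,1.8],[16,-0.7,58.5,0,-1.82,0,1.8],[16,-0.7,58.5,0,-1.82,0,1.8],[16,-0.7,58.5,0,-1.82,0,1.8],[16,-0.7,58.5,0,-1.82,0,1.8],[16,-0.7,58.5,0,-1.82,0,1.8],[16,-0.7,58.5,0,-1.82,0,1.8],[16,-0.7,58.5,0,-1.82,0,1.8],[16,-0.7,58.5,0,-1.82,0,1.8],[16,-0.7,58.5,0,-1.82,0,1.8],[16,-0.7,58.5,0,-1.82,0,1.8]]]'
python3 - <<'E'
from h import *
s=st(); print(R.from_euler('xyz',s["tool_rot"]).as_matrix().round(3)); d=shot("wrist","w5"); T=d["camera_from_world"]
for p in ([.3894,-.3346,.065],[.3948,-.4317,.065]):
    c=T@np.r_[p,1]; print(d["cx"]+d["fx"]*c[0]/-c[2], d["cy"]-d["fy"]*c[1]/-c[2])
E
```

```text
time: 22.95
tool_pos: [0.3748, -0.3826, 0.1925]
tool_rot: [-1.571, 0.001, -1.512]
contact_force: [-0.3, -1.1, -0.7]
opening: 0.0177
{'time': 22.95, 'qpos': [-0.9389, 0.3912, 1.5487, 0.0001, 1.2023, -0.9973], 'tool_pos': [0.3748, -0.3826, 0.1925], 'tool_rot': [-1.571, 0.0005, -1.5125], 'contact_force': [-0.2943, -1.1443, -0.6541], 'opening': 0.0177}
[[ 0.058 -0.     0.998]
 [-0.998  0.001  0.058]
 [-0.001 -1.    -0.   ]]
348.54596431766777 170.44079879918243
346.16771366801584 300.8374837318467
```

View pics/w5.png

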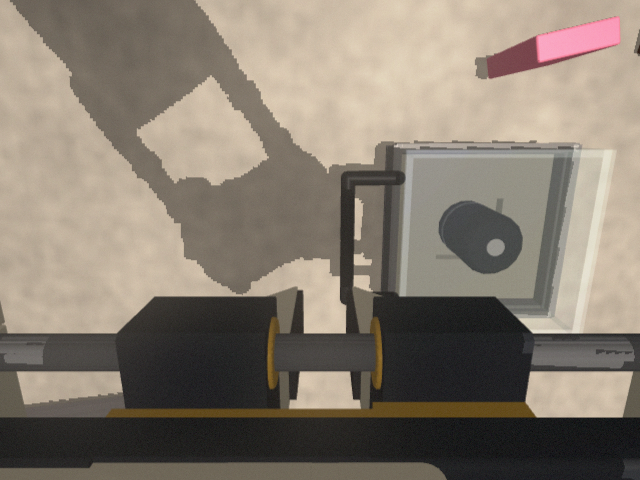

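The bar is seen from (349,174) to (347,300), parallel to the tool's x and matching the estimate. Going down on it.

```bash
python3 -m pendant '[[[0.1,0,1.7,0,0,0,1.8],[0.1,5,1.7,0,0,0,1.8],[0.1,9,1.7,0,0,0,1.8],[0.1,11,1.7,0,0,0,1.8],[0.1,12.5,1.7,0,0,0,1.8],[0.1,13.5,1.7,0,0,0,1.8],[0.1,14.2,1.7,0,0,0,1.8],[0.1,14.2,1.7,0,0,0,1.8],[0.1,14.2,1.7,0,0,0,1.8]]]'
python3 -m pendant '[[[0,0,0,0,0,0,0.3],[0,0,0,0,0,0,0.3],[0,0,0,0,0,0,0.3],[0,0,0,0,0,0,0.3],[0,0,0,0,0,0,0.3]]]' 15
```

```text
time: 23.9
tool_pos: [0.3916, -0.384, 0.0514]
tool_rot: [-1.57, -0.001, -1.514]
contact_force: [0.4, 0.3, -0.1]
opening: 0.0179
time: 24.4
tool_pos: [0.3911, -0.3841, 0.0514]
tool_rot: [-1.571, -0.001, -1.514]
contact_force: [-3.3, -0.5, 5.6]
opening: 0.0089
```

```bash
python3 -m pendant '[[[0,-1,0.15,0,0,0,0.3],[0,-2.3,0.42,0,0,0,0.3],[0,-3.7,0.88,0,0,0,0.3],[0,-5,1.4,0,0,0,0.3],[0,-6.3,2.1,0,0,0,0.3],[0,-7.55,2.9,0,0,0,0.3],[0,-8.7,3.77,0,0,0,0.3],[0,-8.7,3.77,0,0,0,0.3]]]'
```

```text
time: 25.2
tool_pos: [0.4283, -0.3819, 0.1404]
tool_rot: [-1.572, -0.002, -1.513]
contact_force: [-10.0, -1.7, 7.7]
opening: 0.0096
```

```bash
python3 -m pendant '[[[0,-1.15,0.85,0,0,0,0.3],[0,-2.2,1.9,0,0,0,0.3],[0,-3.1,3.05,0,0,0,0.3],[0,-3.9,4.3,0,0,0,0.3],[0,-4.6,5.6,0,0,0,0.3],[0,-5.15,6.95,0,0,0,0.3],[0,-5.6,8.35,0,0,0,0.3],[0,-5.9,9.8,0,0,0,0.3],[0,-5.9,9.8,0,0,0,0.3]]]'; python3 -c "
from h import *
st(); go([.5568,-.3738,.2])"
```

```text
time: 26.1
tool_pos: [0.5283, -0.3759, 0.198]
tool_rot: [-1.569, -0.002, -1.512]
contact_force: [-1.4, -0.3, 5.1]
opening: 0.0094
{'time': 26.1, 'qpos': [-0.7366, 0.5916, 1.196, 0.0003, 1.3514, -0.795], 'tool_pos': [0.5283, -0.3759, 0.198], 'tool_rot': [-1.5687, -0.0016, -1.5125], 'contact_force': [-1.391, -0.3026, 5.1374], 'opening': 0.0094}
tool cm [-0.04 -0.2   2.86]
```

```bash
python3 -m pendant '[[[0,-0.15,1.4,0,0,0,0.3],[0,-0.25,2.9,0,0,0,0.3],[0,-0.2,4.3,0,0,0,0.3],[0,0,5.8,0,0,0,0.3],[0,0.35,7.2,0,0,0,0.3],[0,0.75,8.5,0,0,0,0.3],[0,0.75,8.5,0,0,0,0.3]]]'
python3 -m pendant '[[[0,0,0,0,0,0,3],[0,0,0,0,0,0,5],[0,0,0,0,0,0,5],[0,-4,0,0,0,0,5],[0,-8,0,0,0,0,5],[0,-10,0,0,0,0,5],[0,-10,0,0,0,0,5],[0,-10,0,0,0,0,5]]]'
python3 -c "
from h import *
st(); shot('top','t5',(300,170,540,350),3)"
```

```text
time: 26.8
tool_pos: [0.6125, -0.3708, 0.1887]
tool_rot: [-1.57, 0.0, -1.513]
contact_force: [-0.2, -0.1, 1.4]
opening: 0.0093
time: 27.6
tool_pos: [0.6111, -0.3711, 0.2888]
tool_rot: [-1.571, 0.0, -1.514]
contact_force: [-0.2, -0.0, -1.0]
opening: 0.0502
{'time': 27.6, 'qpos': [-0.6528, 0.7066, 0.7451, -0.0, 1.6905, -0.7095], 'tool_pos': [0.6111, -0.3711, 0.2888], 'tool_rot': [-1.5713, 0.0003, -1.5141], 'contact_force': [-0.2483, -0.0165, -1.0029], 'opening': 0.0502}
```

View pics/t5.png

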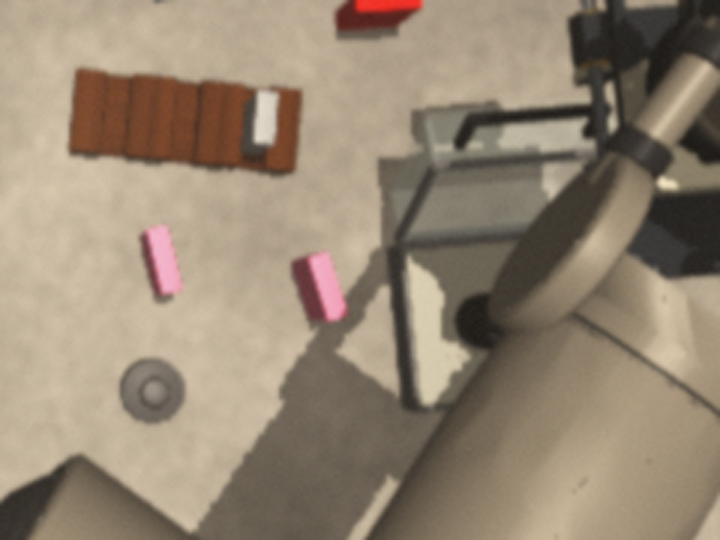

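The lid is open and stays open with its handle at the back; the sensor (475,320) is exposed and the mid shim and weight are undisturbed. Moving above the sensor.

```bash
python3 -m pendant '[[[0,0,-4,0,0,0,7],[0,0,-9,0,0,0,7],[0,0,-11.9,0,1.571,0,7],[0,0,-11.9,0,1.571,0,7],[0,0,-11.9,0,1.571,0,7],[0,0,-11.9,0,1.571,0,7],[0,0,-11.9,0,1.571,0,7],[0,0,-11.9,0,1.571,0,7],[0,0,-11.9,0,1.571,0,7],[0,0,-11.9,0,1.571,0,7],[0,0,-11.9,0,1.571,0,7],[0,0,-11.9,0,1.571,0,7],[0,0,-11.9,0,1.571,0,7],[0,3,-11.9,0,1.571,0,7],[0,7,-11.9,0,1.571,0,7],[0,11,-11.9,0,1.571,0,7],[0,11,-11.9,0,1.571,0,7],[0,11,-11.9,0,1.571,0,7],[0,11,-11.9,0,1.571,0,7]]]'
python3 - <<'E'
from h import *
s=st(); print(R.from_euler('xyz',s["tool_rot"]).as_matrix().round(3)); d=shot("wrist","w6"); T=d["camera_from_world"]
p=[.4918,-.3774,.083]; c=T@np.r_[p,1]; print(d["cx"]+d["fx"]*c[0]/-c[2], d["cy"]-d["fy"]*c[1]/-c[2])
E
```

```text
time: 29.55
tool_pos: [0.4935, -0.3787, 0.1812]
tool_rot: [-1.568, 0.002, -3.085]
contact_force: [0.5, -0.1, 0.4]
opening: 0.0702
{'time': 29.55, 'qpos': [-0.7776, 0.554, 1.3096, -0.0, 1.2748, 0.7364], 'tool_pos': [0.4935, -0.3787, 0.1812], 'tool_rot': [-1.5684, 0.0021, -3.0848], 'contact_force': [0.5271, -0.1303, 0.3797], 'opening': 0.0702}
[[-0.998  0.002  0.057]
 [-0.057 -0.002 -0.998]
 [-0.002 -1.     0.002]]
322.26686461887175 250.88994392211856
```

View pics/w6.png

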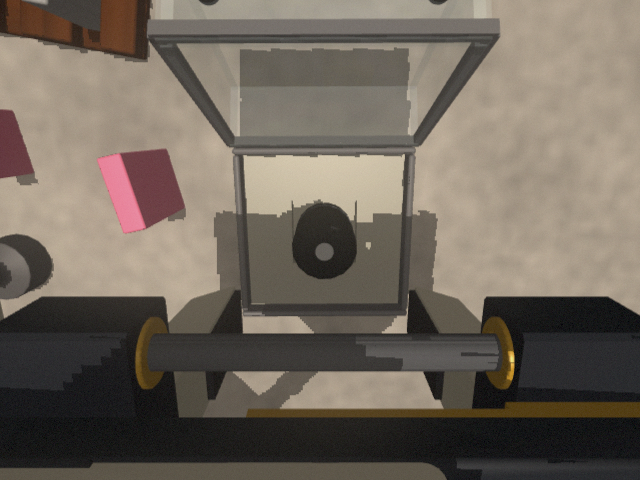

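The sensor's top centre is at (324,251), with the prediction at (322,251). Grasping.

```bash
python3 -m pendant '[[[0.15,4,-0.1,0,0,0,7],[0.15,8,-0.1,0,0,0,7],[0.15,10,-0.1,0,0,0,7],[0.15,11.5,-0.1,0,0,0,7],[0.15,12.4,-0.1,0,0,0,7],[0.15,12.7,-0.1,0,0,0,7],[0.15,12.7,-0.1,0,0,0,7],[0.15,12.7,-0.1,0,0,0,0],[0.15,12.7,-0.1,0,0,0,0],[0.15,12.7,-0.1,0,0,0,0],[0.15,12.7,-0.1,0,0,0,0],[0.15,12.7,-0.1,0,0,0,0],[0.15,12.7,-0.1,0,0,0,0],[0.15,12.7,-0.1,0,0,0,0]]]' 25; python3 -m pendant '[[[0,-1,0,0,0,0,0],[0,-3,0,0,0,0,0],[0,-6,0,0,0,0,0],[0,-10,0,0,0,0,0],[0,-13,0,0,0,0,0],[0,-13,0,0,0,0,0],[0,-13,0,0,0,0,0]]]'
python3 -c "
from h import *
s=st(); go([.6303,.0943,.18])"
```

```text
time: 31.0
tool_pos: [0.4914, -0.3774, 0.0527]
tool_rot: [-1.57, 0.001, -3.085]
contact_force: [0.2, -2.0, 4.5]
opening: 0.0432
time: 31.7
tool_pos: [0.4909, -0.3765, 0.1818]
tool_rot: [-1.571, -0.001, -3.085]
contact_force: [-0.2, 0.4, -4.0]
opening: 0.0431
{'time': 31.7, 'qpos': [-0.7782, 0.5496, 1.3157, 0.0001, 1.2772, 0.7358], 'tool_pos': [0.4909, -0.3765, 0.1818], 'tool_rot': [-1.5715, -0.0005, -3.0847], 'contact_force': [-0.2085, 0.3781, -3.9844], 'opening': 0.0431}
tool cm [-16.6    0.2  -46.21]
```

```bash
python3 -m pendant '[[[-1,0.2,-3,0,0,0,0],[-2.5,0.2,-7,0,0,0,0],[-4.3,0.2,-12,0,0,0,0],[-16.6,0.2,-46.2,0,-1.32,0,0],[-16.6,0.2,-46.2,0,-1.32,0,0],[-16.6,0.2,-46.2,0,-1.32,0,0],[-16.6,0.2,-46.2,0,-1.32,0,0],[-16.6,0.2,-46.2,0,-1.32,0,0],[-16.6,0.2,-46.2,0,-1.32,0,0],[-16.6,0.2,-46.2,0,-1.32,0,0],[-16.6,0.2,-46.2,0,-1.32,0,0],[-16.6,0.2,-46.2,0,-1.32,0,0],[-16.6,0.2,-46.2,0,-1.32,0,0],[-16.6,0.2,-46.2,0,-1.32,0,0],[-16.6,0.2,-46.2,0,-1.32,0,0],[-16.6,0.2,-46.2,0,-1.32,0,0],[-16.6,0.2,-46.2,0,-1.32,0,0]]]'
python3 -c "
from h import *
s=st(); go([.6303,.0943,.0387]); shot('wrist','w7')"
```

```text
time: 33.4
tool_pos: [0.6307, 0.0931, 0.1802]
tool_rot: [-1.571, -0.0, -1.767]
contact_force: [0.3, -0.6, -3.4]
opening: 0.0432
{'time': 33.4, 'qpos': [0.0265, 0.5854, 1.2567, -0.0001, 1.2995, 0.2223], 'tool_pos': [0.6307, 0.0931, 0.1802], 'tool_rot': [-1.5708, -0.0001, -1.7665], 'contact_force': [0.3133, -0.6293, -3.3666], 'opening': 0.0432}
tool cm [-0.11 14.15 -0.06]
```

View pics/w7.png

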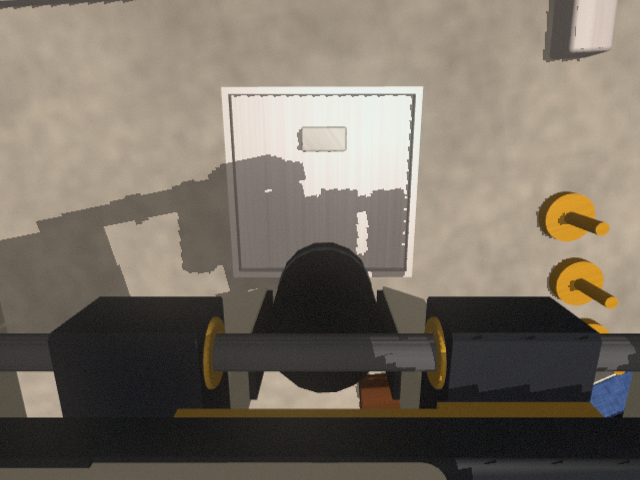

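The short shim stands in the square tray at (323,139), and the sensor is held upright. Lowering.

```bash
python3 -m pendant '[[[-0.1,4,0,0,0,0,0],[-0.1,8,0,0,0,0,0],[-0.1,11,0,0,0,0,0],[-0.1,12.5,0,0,0,0,0],[-0.1,13.2,0,0,0,0,0],[-0.1,13.5,0,0,0,0,0],[-0.1,13.8,0,0,0,0,0],[-0.1,14,0,0,0,0,0],[-0.1,14.1,0,0,0,0,0],[-0.1,14.1,0,0,0,0,0]]]'
```

```text
time: 34.45
tool_pos: [0.6313, 0.0947, 0.0398]
tool_rot: [-1.57, 0.0, -1.765]
contact_force: [0.6, -0.2, -2.2]
opening: 0.0434
```

```bash
python3 -m pendant '[[[0,0.1,0,0,0,0,0],[0,0.2,0,0,0,0,0],[0,0.2,0,0,0,0,0],[0,0.2,0,0,0,0,0]]]'
```

```text
time: 34.85
tool_pos: [0.6314, 0.0947, 0.0397]
tool_rot: [-1.569, 0.0, -1.765]
contact_force: [-3.9, -1.1, 11.0]
opening: 0.0434
```

```bash
python3 -m pendant '[[[0,0.1,0,0,0,0,4.6],[0,0.1,0,0,0,0,7],[0,0.1,0,0,0,0,7],[0,0.1,0,0,0,0,7],[0,0.1,0,0,0,0,7],[0,-3,0,0,0,0,7],[0,-7,0,0,0,0,7],[0,-12,0,0,0,0,7],[0,-17,0,0,0,0,7],[0,-20,0,0,0,0,7],[0,-20,0,0,-0,0,7]]]'
python3 -m pendant '[[[5,-3,-5,0,0,0,7],[10,-3,-10,0,0,0,7],[15,-3,-15,0,0,0,7],[20,-3,-18,0,0,0,7],[25,-3,-18,0,0,0,7],[30,-3,-18,0,0,0,7],[30,-3,-18,0,0,0,7],[30,-3,-18,0,0,0,7],[30,-3,-18,0,0,0,7],[30,-3,-18,0,0,0,7]]]'
python3 -c "
from h import *
s=st(); shot('side','s8'); d=load('s8'); e=shot('top','t8',(60,160,520,340),1.7)
for k in range(2): print(d['image'].shape)
print(np.degrees(R.from_euler('xyz',s['tool_rot']).as_euler('xyz')))"
```

```text
time: 35.95
tool_pos: [0.6331, 0.0948, 0.2431]
tool_rot: [-1.561, 0.002, -1.765]
contact_force: [0.3, -0.8, -0.5]
opening: 0.0699
time: 36.95
tool_pos: [0.3963, -0.1647, 0.2665]
tool_rot: [-1.572, 0.001, -1.766]
contact_force: [-0.2, 0.2, 0.1]
opening: 0.07
{'time': 36.95, 'qpos': [-0.5731, 0.1323, 1.6915, 0.0004, 1.319, -0.3782], 'tool_pos': [0.3963, -0.1647, 0.2665], 'tool_rot': [-1.5718, 0.0009, -1.7658], 'contact_force': [-0.2229, 0.219, 0.1462], 'opening': 0.07}
(480, 640, 3)
(480, 640, 3)
[-9.00601312e+01  4.99103784e-02 -1.01175083e+02]
```

View pics/s8.png

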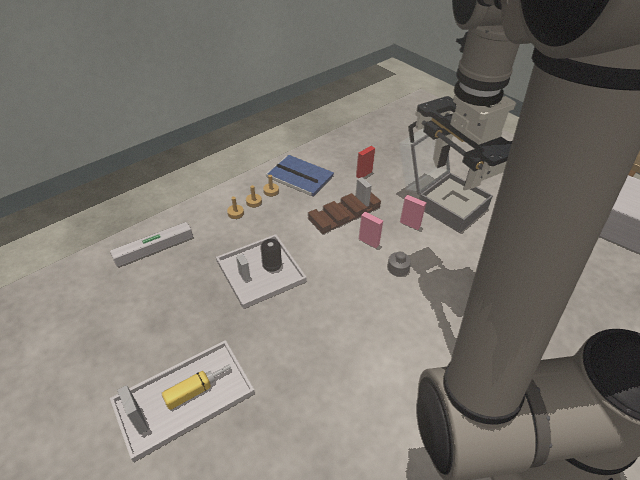

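View pics/t8.png

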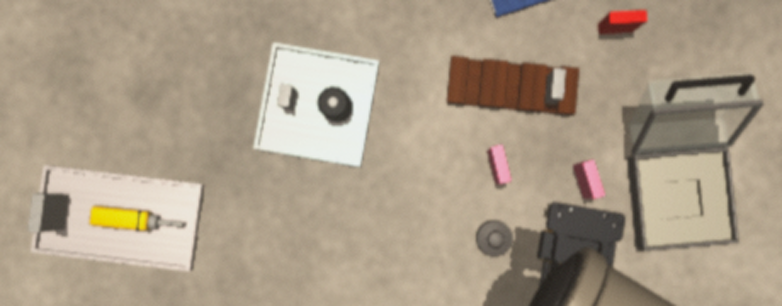

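Both views show the tall shim upright and the driver flat in the oblong tray. The short shim and sensor are upright in the square tray, the lid is open, and the mid shim and weight are in place. One height check, then I'll hand it in.

```bash
python3 -c "
from h import *
t=load('t8');s=load('s8')
for n,x,y in (('tall',82-42,212),('driver',115,216),('short',287,95),('sensor',337,102),('weight',494,238),('mid',558,85)): print(n,px(t,60+x/1.7,160+y/1.7).round(3))
print('side sensor',px(s,269,243).round(3),'tall',px(s,126,392).round(3),'driver',px(s,185,388).round(3))
robot.hand_in()"
```

```text
tall [0.495 0.476 0.083]
driver [0.487 0.397 0.033]
short [0.643 0.157 0.064]
sensor [0.631 0.089 0.072]
weight [ 0.445 -0.116  0.045]
mid [ 0.646 -0.204  0.077]
side sensor [0.633 0.097 0.073] tall [0.504 0.476 0.087] driver [0.479 0.395 0.035]
the job is handed in; nothing more can be done
```

Both kits are made up and the job is handed in, at about 37 s of robot time out of the 144 allowed. I worked in the order asked: tall shim, driver, short shim, lid opened, then sensor.

| Item | Last check (camera, before hand-in) | Expected |
|---|---|---|
| Tall shim | top at 83–87 mm, upright in the oblong tray | 84 mm |
| Driver | top at 33–35 mm, lying flat in the oblong tray | 32 mm |
| Short shim | top at 64 mm, upright in the square tray | 59 mm |
| Sensor | top at 72–73 mm, upright in the square tray | 69 mm |
| Weight | within 2 mm of its start | unmoved |
| Middle shim | still in its slot, within 2 mm of its start | unmoved |

- **Lid:** it stands open with its handle at the back, and the gripper touches nothing.
- **Forces:** the wrist force readings at the end of each move never exceeded about 13 N, against the 120 N limit.
- **Disagreement:** the short shim and the sensor read 3–5 mm higher than expected. I put this down to camera depth error. For both, the wrist force showed contact with the tray floor before I let go.

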